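Put the grow lamp on its post and hold it raised over the seedlings

ROBOT

A 6-joint arm with a two-finger parallel gripper is mounted at the origin on the work surface. World frame = base frame: x ahead of the robot, y to its left, z up, the work surface at z = 0. Lengths are in m, angles in rad, forces in N, time in s.
With the tool pointing down it reaches from about 0.3 to 0.775 m from the base axis. Payload 14.6 kg.
Tool frame: the origin (TCP) lies at the very end of the fingers, on their centre line; the grasp point (between the pads) lies 19 mm behind it; z points along the fingers, y is the line along which they close (so a half turn about z gives the same grasp; the last joint's range is limited). The gripper opens to 94 mm and grips with 3 to 60 N. Pads are 16 mm wide; open, the fingers measure 119 mm over their backs; the gripper's body (75 mm by 177 mm) begins 78 mm behind the grasp point.
Start: joints at [1.259, 0.3, 1.521, -0, 1.321, -0.067], TCP at [0.133, 0.534, 0.205] pointing down, gripper open.
Joint ranges: [-3.03, 3.03], [-0.79, 2.21], [0.23, 2.52], [-1.04, 4.18], [0, 3.07], [-2.55, 2.55]. Speed limits (rad/s): [2.22, 2.22, 2.57, 3.14, 3.14, 3.14].

INTERFACE

Orientations are given as [roll, pitch, yaw] about the fixed x, y, z axes, in that order (R = Rz(yaw) Ry(pitch) Rx(roll)).
In Python, from station import ctrl gives the robot as it stands.
- The arm moves only by the shell command python3 -m pendant 'ROWS' [OPENING] [FORCE]. ROWS is JSON, a list of rows, each a list of 2 entries, a list of its own where there are three numbers: the shift along the world's x, y, z in cm, then the turn about the world's z in rad. A call has 1 to 20 rows; each row shifts and turns the commanded pose from where the row before left it; what a row does not reach is not made up. A row lasts 1/12 s, in which the tool goes at most 41.7 mm and 7.16 degrees, less where a joint would pass 70% of its speed; a pose out of reach is approached as far as the arm can. A call is refused whole if a number of a shift passes 4.17 or a number of a turn 0.125, either way. A call with a gripper value outside its range is refused whole. OPENING is the opening, from 0 (shut) to 1 (fully open), set as the call begins (- or left out, the last holds). The fingers move at their own pace and stop on an object; FORCE is the grip in N (left out, the last holds). Time passes only in rows, so rows that do not move let the fingers close. It gives the time, the measured TCP pose, the force, the opening and the grip force at its end, in the units of the state.
- ctrl.get_obs(): the state, without advancing time (a new reading comes with each control period).
- ctrl.camera(name): name is "scene" or "top" or "wrist"; returns a dict with "color" (480x640x3 uint8, red, green, blue), "intrinsics" (3x3 intrinsics, pixels), "camera_from_world" (4x4, takes a point from world to camera coordinates). Camera axes: x right, y down, z forward; pixel columns grow to the right and rows downward; lengths in m; the calibration is good to about 2 mm. A picture is of the moment at which its call begins. There is no depth.
- ctrl.hand_in(): hands the job in; it is judged then, once.
The state is a dict: "time_s": time; "qpos": joint angles; "joint_vel": joint speeds; "tau": joint torques, N m; "ee_pos": TCP position; "eef_rot": TCP orientation; "force": force on the tool from outside, world axes, zero at the start; "moment": the same for the moment, N m; "grip_width": finger opening in m; "grip_force": force on a finger pad.
Only numpy, scipy, OpenCV 4.12 (cv2) and the standard library are available. Lean on these libraries where they do the work, as an engineer would, in place of code of your own. Each camera call takes 0.05 s, during which the arm holds its last target. There are 200 camera calls.

TASK

Slide the square hole of the white grow lamp down over the square post of the seed-tray stand, gently and without letting it drop, with the lamp's panel reaching out over the seed tray, until the lamp sits fully home on the post's collar. Then take the post by its bare head above the lamp and draw it about 7 cm up out of its tube, straight and without forcing it, the lamp riding on it; its clamp is slack and it would drop back, so finish still holding the post there, touching nothing of the lamp. Leave the pots and everything else on the ledge where they are.

Things in the scene. Friction and masses are not known exactly. Their poses are not given: they have to be found in the camera images.
- lamp_neck (a point): middle of the lamp's neck, a straight bar 64 mm long, 24 mm wide, 26 mm high (4 to 30 mm above the lamp's underside) between hub and panel; the place to grip, across the bar, and within 10 mm of the balance point. 17 mm above the lamp's underside. x runs along the lamp from hub to panel, z up
- lamp_hole (a point): middle of the hub's square hole at the hub's underside, 54 mm from the neck's middle, away from the panel; its axes are the lamp's, square to the faces of the hole
- lamp_panel (a point): middle of the lamp panel's underside, 98 mm from the neck's middle (152 mm from the hole's middle); axes as the lamp's
- station: the stand, fixed on the ledge: black foot, upright square tube 150 mm high with black clamp collar 40 x 40 mm at its top, and a grey seed tray 224 x 96 x 30 mm with three pots, reaching from 38 to 262 mm from the tube. Origin on the tube's axis on the ledge; x from the tube along the tray, z up. The clamp's thumb screw (at -x) is slack and needs no touch
- tube_top (a point): middle of the tube's mouth at its top, 150 mm above the ledge; 17.5 mm square bore; axes as the stand's
- post: square bar 16 x 16 x 229 mm, about 0.2 kg, loose in the tube: slides, cannot turn, binds if pulled aslant. Its collar 34 x 34 x 10 mm rests on the tube's top. Origin: middle of the collar's underside, so its height over tube_top is how far it is drawn out (0 now); 135 mm of bar below it, the lamp's hub sits 10 mm above it. x towards the tray
- post_head (a point): middle of the post's bare head, the 50 mm of plain 16 mm square bar that stand out above the hub once the lamp is on: 69 mm above the post's origin, 25 mm below its top end (chamfered over 4 mm, 244 mm above the ledge at the start). The place to grip the post; axes as the post's
- lamp: the white lamp head, 241 mm long, about 0.2 kg, lying loose and level on the ledge: hub block 46 x 46 x 34 mm high with an 18 mm square hole right through it from below to above, then the neck, then a flat panel 132 x 66 x 20 mm high. Origin under the neck's middle, on the lamp's underside; x from hub to panel, z up
- pot0: fibre seedling pot, 59 mm across and 62 mm high with seedlings to about 100 mm, standing in the tray nearest the post; leave it. Origin under its middle
- pot1: a like pot in the middle of the tray; leave it
- pot2: a like pot at the far end of the tray; leave it
- trowel: hand trowel, 270 mm long and up to 30 mm high, lying loose; leave it. Origin at its middle on the ledge, x towards the blade
- mister: spray bottle, 74 mm across and 185 mm high; leave it. Origin under its middle
- can: small green watering can, 116 mm across at the foot, 135 mm high, spout to -x; leave it. Origin under its middle
- pencils: grey pencil beaker, 74 mm across, 170 mm high with its pencils; leave it. Origin under its middle
- spare_pots: stack of empty fibre pots, 59 mm across and 82 mm high; leave it. Origin under its middle
Not all that is in view belongs to the job. There is more than one size of the post; the one meant has the size given above.

How it is judged:
On the way:
1. the lamp sits home on the collar of the post, its panel over the tray, the post still right down (z of lamp_hole in the frame of post between 0.006 and 0.014 m and horizontal distance between lamp_hole and post below 0.005 m and x of lamp_panel in the frame of post above 0.13 m and z of post in the frame of tube_top below 0.006 m), for 0.2 s.
At the end, for the whole second after the job is handed in: the lamp sits on the post's collar (within 4 mm), panel over the tray; the post is 58 to 82 mm up out of its tube, upright and at rest; the fingers grip the post and nothing of the robot touches the lamp (z of lamp_hole in the frame of post between 0.006 and 0.014 m and horizontal distance between lamp_hole and post below 0.005 m and x of lamp_panel in the frame of post above 0.13 m and z of post in the frame of tube_top between 0.058 and 0.082 m and horizontal distance between post and tube_top below 0.006 m and angle between post's own z axis and vertical below 0.06 rad and angle between lamp's own z axis and vertical below 0.15 rad and linear speed of post below 0.01 m/s and contact force between the fingers and post above 2 N and contact force between each of the arm, the fingers and lamp below 0.3 N); the arm keeps its last pose, push and grip.
It fails at once if the post is drawn out too far (over 100 mm) (z of post in the frame of tube_top above 0.1 m).
It fails at once if the post is forced or jammed in its tube (over 60 N on the tube) (contact force between post and station above 60 N).
It fails at once if the lamp is rammed onto the post (over 60 N) (contact force between lamp and post above 60 N).
It fails at once if the lamp is let drop down the post (over 0.4 m/s) (linear speed of lamp above 0.4 m/s and horizontal distance between lamp_hole and post below 0.01 m and z of lamp_hole in the frame of post between 0.01 and 0.1 m).
It fails at once if a pot in the tray is shifted over 20 mm, or another bystander over 30 mm (distance of any of pot0, pot1, pot2 from where it was at the start of the episode above 0.02 m or distance of any of trowel, mister, can, pencils, spare_pots from where it was at the start of the episode above 0.03 m).
It also fails if it takes over 67 s, if anything falls off the work surface, if the arm or the gripper's body presses on something with over 40 N, if the wrist force passes 120 N, or if a joint passes its speed limit or range.

## Working session

There is one attempt and no reset: what is moved stays moved. The work goes in short steps, Python scripts to look and compute and a shell command to move; the robot and the scene stay as the last step left them, time stands still between calls to the robot, and variables do not carry over. Pictures are saved under pics/ and viewed, at most 10 in all, crops included, and the job is handed in when it is done.

```bash
mkdir -p pics; cat > h.py <<'E'
import numpy as np, cv2
from station import ctrl
def snap(n,f):
    c=ctrl.camera(n); cv2.imwrite('pics/'+f+'.png',c['color'][:,:,::-1]); np.savez('pics/'+f+'.npz',K=c['intrinsics'],T=c['camera_from_world']); return c
def load(f):
    d=np.load('pics/'+f+'.npz'); return d['K'],d['T']
def ray(f,uv,z):
    K,T=load(f); R,t=T[:3,:3],T[:3,3]; o=-R.T@t
    d=R.T@np.linalg.inv(K)@np.array([uv[0],uv[1],1.]); return o+d*(z-o[2])/d[2]
def proj(f,p):
    K,T=load(f); c=T[:3,:3]@np.array(p)+T[:3,3]; u=K@c; return u[:2]/u[2]
E
python3 - <<'E'
from h import *
for n in ('scene','top'):
    snap(n,n+'0'); K,T=load(n+'0'); print(n,K[0,0],-T[:3,:3].T@T[:3,3])
o=ctrl.get_obs(); print(o['time_s'],o['ee_pos'],o['eef_rot'],o['grip_width'])
E
```

```text
scene 436.3815459798277 [ 1.08885419 -0.32644404  1.11401501]
top 449.2996738497784 [0.34630878 0.01843747 1.3662777 ]
0.1 [0.13324096 0.53337181 0.20495283] [-3.14056284e+00 -7.31042319e-05  2.89677582e+00] 0.09376924551731779
```

View pics/scene0.png

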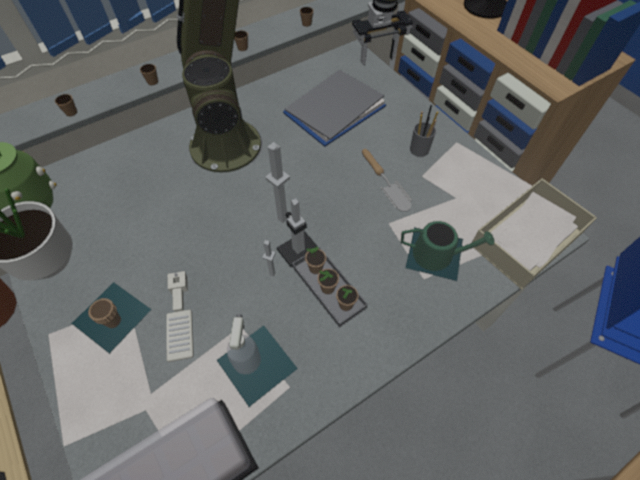

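View pics/top0.png

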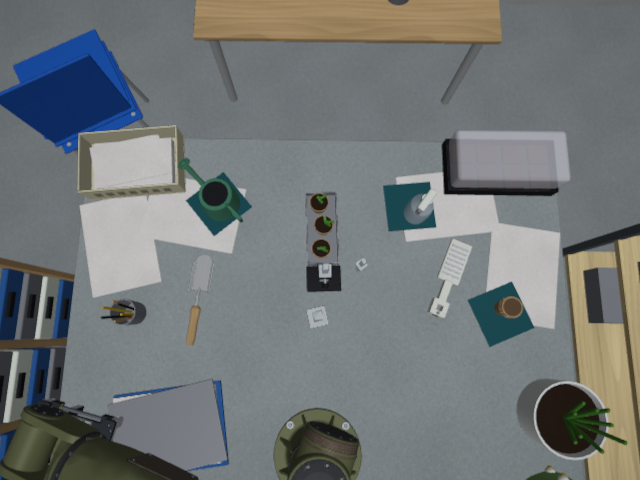

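The top view shows the lamp with its hub at about (440,308) and its panel at about (457,262). There are three possible posts: the black-foot stand with tray at (325,270), a big one at (318,317) and a small one at (362,265). The one in the black foot beside the tray and pots fits the description. I'll check it in a close crop.

```bash
python3 - <<'E'
from h import *
a=cv2.imread('pics/top0.png'); s=cv2.imread('pics/scene0.png')
def crop(im,x,y,w,h,k): return cv2.resize(im[y:y+h,x:x+w],None,fx=k,fy=k,interpolation=cv2.INTER_CUBIC)
A=crop(a,425,235,55,90,6); B=crop(a,300,185,50,110,5); C=crop(s,225,135,75,130,4)
H=600; pad=lambda i:cv2.copyMakeBorder(i,0,H-i.shape[0],0,0,cv2.BORDER_CONSTANT)
o=np.hstack([pad(A),pad(B)]); C=crop(s,255,185,55,90,4); o=np.hstack([o,pad(C)]); print(o.shape); cv2.imwrite('pics/crop1.png',o)
E
```

```text
(600, 800, 3)
```

View pics/crop1.png

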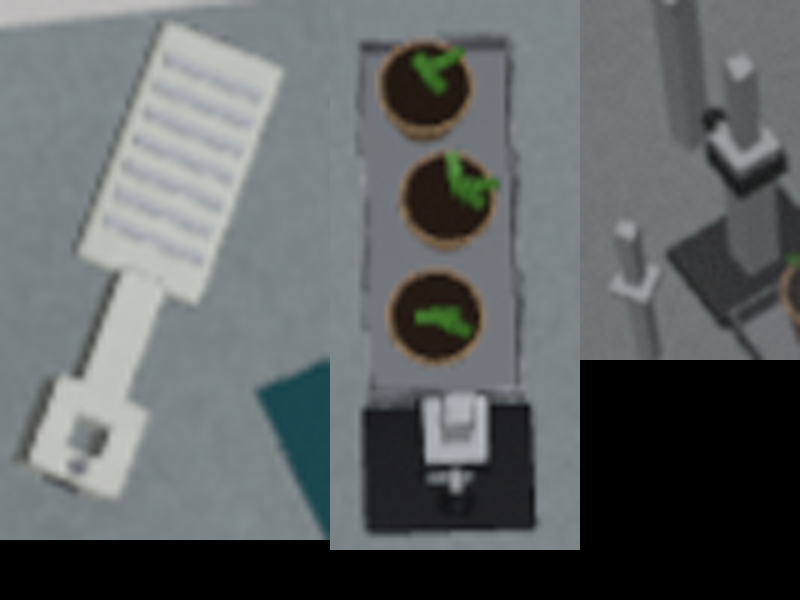

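The crop shows the lamp hub with its hole at crop (88,437), the panel, and the stand. The stand's post has a silver collar on the black clamp, and the post top is at crop (460,412). This is the right one. Next I'll fit both poses.

```bash
python3 - <<'E'
from h import *
from scipy.optimize import least_squares
def fit(f,pts,px,x0):
    pts=np.array(pts);px=np.array(px,float)
    def r(q):
        c,s=np.cos(q[2]),np.sin(q[2])
        return np.concatenate([proj(f,[q[0]+c*p[0]-s*p[1],q[1]+s*p[0]+c*p[1],p[2]])-u for p,u in zip(pts,px)])
    s=least_squares(r,x0); print(np.round(s.x,4),np.round(s.fun,1)); return s.x
A=lambda u,v:((u+.5)/6+425-.5,(v+.5)/6+235-.5)
B=lambda u,v:((u-330+.5)/5+300-.5,(v+.5)/5+185-.5)
# image: up=+x, left=+y ; lamp origin under neck middle
L=fit('top0',[[-.077,.023,.034],[-.031,.023,.034],[-.031,-.023,.034],[-.077,-.023,.034],[.164,.033,.02],[.164,-.033,.02],[.032,-.033,.02],[.032,.033,.02],[-.054,0,.034]],
 [A(30,460),A(60,375),A(150,408),A(118,498),A(165,22),A(285,68),A(195,305),A(80,255),A(87,436)],[.35,-.25,-.3])
S=fit('top0',[[.017,.017,.16],[.017,-.017,.16],[-.017,-.017,.16],[-.017,.017,.16],[.262,.048,.03],[.262,-.048,.03],[.038,-.048,0.03],[.038,.048,.03],[0,0,.244]],
 [B(422,400),B(487,395),B(489,460),B(424,463),B(360,40),B(508,38),B(519,387),B(371,387),B(460,412)],[.4,.0,0])
for p in ([S[0],S[1],.244],[S[0],S[1],.16]): print(proj('top0',p),proj('scene0',p))
c,s=np.cos(L[2]),np.sin(L[2])
print(proj('scene0',[L[0]-.054*c,L[1]-.054*s,.034]),proj('scene0',[L[0]+.098*c,L[1]+.098*s,.02]))
print(np.hypot(*L[:2]),np.hypot(*S[:2]),proj('scene0',[0.12,-.1,0]))
E
```

```text
[ 0.4636 -0.3754 -0.3875] [-0.4  0.4 -0.   0.1 -0.3  0.7 -0.3  0.3 -0.  -1.1  0.4 -0.5  1.  -0.1
 -0.6 -0.3  0.2  0.2]
[ 0.5022 -0.0141  0.0435] [ 0.1 -0.3 -0.4  0.4 -0.3 -0.1  0.1 -0.4 -0.7 -0.4  0.7 -0.9  1.5  0.9
 -0.9  1.8 -0.1 -0.9]
[325.50696144 266.11642137] [295.01800331 200.68181189]
[324.57165691 270.38949873] [296.51280347 219.89053869]
[176.63084261 279.58291803] [179.35045168 333.24199188]
0.5965631465641268 0.5023734477847481 [215.62546612 179.68612227]
```

The fit agrees in both views: the scene projections match the post top (295,201) and the hub (177,280). Before choosing the transit height I need the heights of the other two posts.

```bash
python3 - <<'E'
from h import *
from scipy.optimize import least_squares
for n,a,b in (('big',(319,314),(275,147)),('small',(361,263),(267,241)),('mister',(431,194),(239,320))):
    s=least_squares(lambda p:np.r_[proj('top0',p)-a,proj('scene0',p)-b],[.4,0,.2]); print(n,s.x.round(3),s.fun.round(1))
E
python3 -m pendant '[[[0,0,4],0],[[0,0,4],0],[[0,0,4],0],[[4,0,3],0],[[4,-3,0],0],[[4,-3,0],-0.04],[[4,-3,0],-0.04],[[4,-4,0],-0.04],[[4,-4,0],-0.03],[[4,-4,0],0],[[3,-4,0],0],[[3,-4,0],0]]' 1
```

```text
big [0.381 0.004 0.318] [-0.7 -0.3 -0.8  0.1]
small [ 0.522 -0.113  0.168] [ 0.5  0.2  0.5 -0.1]
mister [ 0.7   -0.282  0.236] [-2.7 -1.1 -2.3  0.2]
time_s: 1.1
ee_pos: [0.4059, 0.3017, 0.3501]
eef_rot: [-3.141, -0.0, 2.747]
force: [-0.4, -0.0, -0.7]
grip_width: 0.094
grip_force: 0.0
```

```bash
python3 -m pendant '[[[3,-3,0],0],[[3,-3,0],0],[[3,-3,0],0],[[2,-4,0],0],[[0,-4,0],0],[[0,-4,0],0],[[0,-4,0],0],[[0,-4,0],0],[[0,-4,0],0],[[0,-4,0],0],[[0,-4,0],0],[[0,-4,0],0],[[0,-4,0],0],[[-1,-4,-2],0],[[-1,-4,-3],0],[[-1,-4,-3],0],[[-1,-4,-3],0],[[-1,-3,-2],0],[[0,0,0],0]]'
python3 - <<'E'
from h import *
snap('wrist','w1'); o=ctrl.get_obs(); print(o['time_s'],o['ee_pos'],o['eef_rot'])
E
```

```text
time_s: 2.68
ee_pos: [0.4653, -0.3499, 0.2335]
eef_rot: [3.14, -0.007, 2.743]
force: [-0.0, 0.3, -0.5]
grip_width: 0.0939
grip_force: 0.0
2.7333 [ 0.46669355 -0.34810583  0.23588194] [ 3.14025987 -0.00466391  2.74342796]
```

View pics/w1.png

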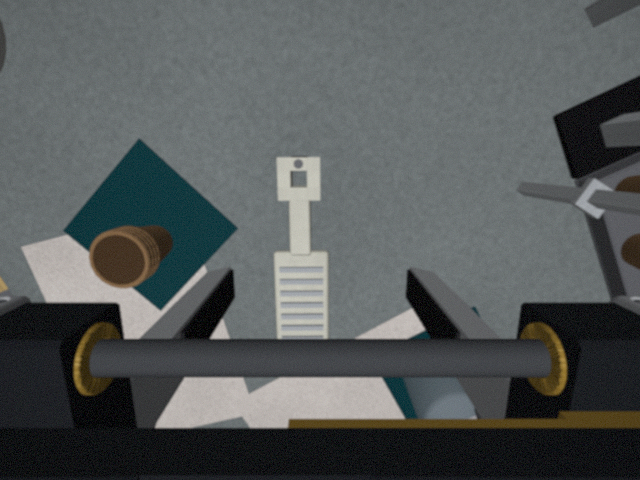

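In the wrist view the hub's top face spans about (277,156) to (320,201), the hole is at (299,179), and the neck runs straight down to (300,252).

```bash
cat >> h.py <<'E'
from scipy.optimize import least_squares
def fit(f,pts,px,x0):
    def r(q):
        c,s=np.cos(q[2]),np.sin(q[2])
        return np.concatenate([proj(f,[q[0]+c*p[0]-s*p[1],q[1]+s*p[0]+c*p[1],p[2]])-u for p,u in zip(pts,np.array(px,float))])
    s=least_squares(r,x0); print(np.round(s.x,4),np.round(s.fun,1)); return s.x
E
python3 - <<'E'
from h import *
c,s=np.cos(-.3875),np.sin(-.3875)
for p in ([-.077,.023,.034],[-.077,-.023,.034],[-.031,-.023,.034],[-.031,.023,.034],[-.054,0,.034],[.032,.033,.02],[.032,-.033,.02]):
    print(p,proj('w1',[.4636+c*p[0]-s*p[1],-.3754+s*p[0]+c*p[1],p[2]]).round(1))
fit('w1',[[-.077,.023,.034],[-.077,-.023,.034],[-.031,-.023,.034],[-.031,.023,.034],[-.054,0,.034],[.032,.033,.02],[.032,-.033,.02]],
 [(320,156.5),(277,156.5),(278.5,201),(321,200),(299,179),(328,252),(275,253)],[.46,-.37,-.39])
E
```

```text
[-0.077, 0.023, 0.034] [317.4 156.1]
[-0.077, -0.023, 0.034] [274.  156.5]
[-0.031, -0.023, 0.034] [275.7 200. ]
[-0.031, 0.023, 0.034] [317.9 199.5]
[-0.054, 0, 0.034] [296.3 178.3]
[0.032, 0.033, 0.02] [327.2 252. ]
[0.032, -0.033, 0.02] [270.7 252.6]
[ 0.4652 -0.3728 -0.386 ] [ 0.2  0.  -0.2  0.5 -0.  -0.6 -0.3 -0.1  0.1 -0.2  1.8  0.4 -1.6  0. ]
```

```bash
python3 -m pendant '[[[-0.1,-1.3,-2],0.011],[[-0.1,-1.3,-3],0],[[0,0,-4],0],[[0,0,-4],0],[[0,0,-3],0],[[0,0,-1],0],[[0,0,0],0],[[0,0,0],0]]'
```

```text
time_s: 3.4
ee_pos: [0.4674, -0.3727, 0.0705]
eef_rot: [-3.141, 0.002, 2.758]
force: [0.1, -0.5, 0.5]
grip_width: 0.0941
grip_force: 0.0
```

```bash
python3 -m pendant '[[[-0.3,-0.1,-2.5],0],[[0,0,-2],0],[[0,0,-1.2],0],[[0,0,-0.6],0],[[0,0,-0.3],0],[[0,0,0],0],[[0,0,0],0]]'; python3 -m pendant '[[[0,0,0],0],[[0,0,0],0],[[0,0,0],0],[[0,0,0],0],[[0,0,0],0],[[0,0,0],0],[[0,0,0],0],[[0,0,0],0],[[0,0,0],0],[[0,0,0],0]]' 0.15 25
```

```text
time_s: 3.98
ee_pos: [0.464, -0.374, 0.004]
eef_rot: [-3.141, 0.002, 2.758]
force: [0.1, -0.4, -0.1]
grip_width: 0.0941
grip_force: 0.0
time_s: 4.82
ee_pos: [0.4634, -0.3736, 0.0027]
eef_rot: [-3.142, -0.0, 2.758]
force: [-0.6, -0.3, 0.5]
grip_width: 0.0307
grip_force: 0.0
```

```bash
python3 -m pendant '[[[0,0,0],0],[[0,0,0],0],[[0,0,0],0],[[0,0,0],0],[[0,0,0],0]]' 0.1 35;  python3 -m pendant '[[[0,0,0.5],0],[[0,0,1],0],[[0,0,1.5],0],[[0,0,2],0],[[0,0,3],0],[[0,0,3],0],[[0,0,4],0],[[0,0,4],0],[[0,0,4],0],[[0,0,3],0],[[0,0,2],0],[[0,0,1],0],[[0,0,0],0],[[0,0,0],0]]'
```

```text
time_s: 5.23
ee_pos: [0.4634, -0.3736, 0.0027]
eef_rot: [-3.142, 0.0, 2.758]
force: [0.0, -0.0, -0.7]
grip_width: 0.0238
grip_force: 35.0
time_s: 6.4
ee_pos: [0.4632, -0.3733, 0.2919]
eef_rot: [3.141, -0.001, 2.758]
force: [0.5, 0.3, -2.2]
grip_width: 0.0238
grip_force: 35.0
```

```bash
python3 -m pendant '[[[0.5,1,0],0],[[1,2,0],0],[[1,3,0],0.05],[[1,3,0],0.05],[[1,3,0],0.06],[[1,3,0],0.06],[[1,3,0],0.06],[[1,3,0],0.05],[[0.8,3,0],0.05],[[0.6,3,0],0.03],[[0.4,2,0],0.017],[[0,1,0],0],[[0,0,0],0],[[0,0,0],0],[[0,0,0],0]]'
python3 - <<'E'
from h import *
snap('wrist','w2'); o=ctrl.get_obs(); print(o['time_s'],o['ee_pos'],o['eef_rot'],o['moment'])
E
```

```text
time_s: 7.65
ee_pos: [0.5561, -0.0745, 0.2923]
eef_rot: [-3.142, -0.001, -3.1]
force: [0.5, 0.0, -2.6]
grip_width: 0.0236
grip_force: 35.0
7.7 [ 0.55620691 -0.0746686   0.29243373] [-3.14151175e+00 -4.32474006e-04 -3.10009359e+00] [ 0.02865184  0.04668052 -0.0026574 ]
```

View pics/w2.png

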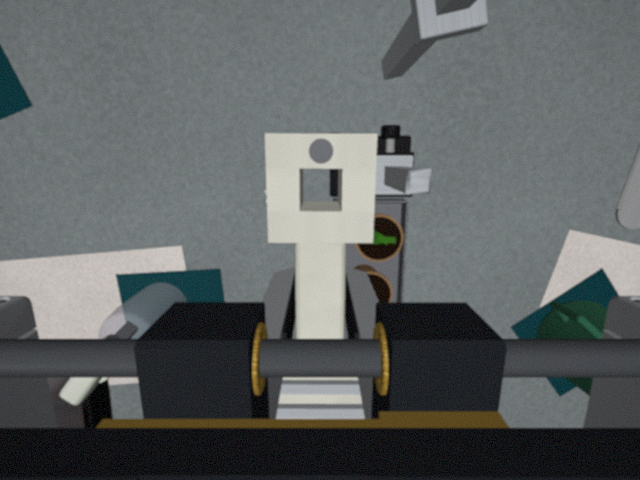

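In this view the hub is centred at about (321,188) with its hole at (321,189). The post top is at about (421,180) to its right, with the collar partly hidden. I'll enlarge it to get accurate corners.

```bash
python3 - <<'E'
from h import *
a=cv2.imread('pics/w2.png')[115:260,255:445]; cv2.imwrite('pics/w2c.png',cv2.resize(a,None,fx=4,fy=4,interpolation=cv2.INTER_CUBIC))
E
```

```text
(no output)
```

View pics/w2c.png

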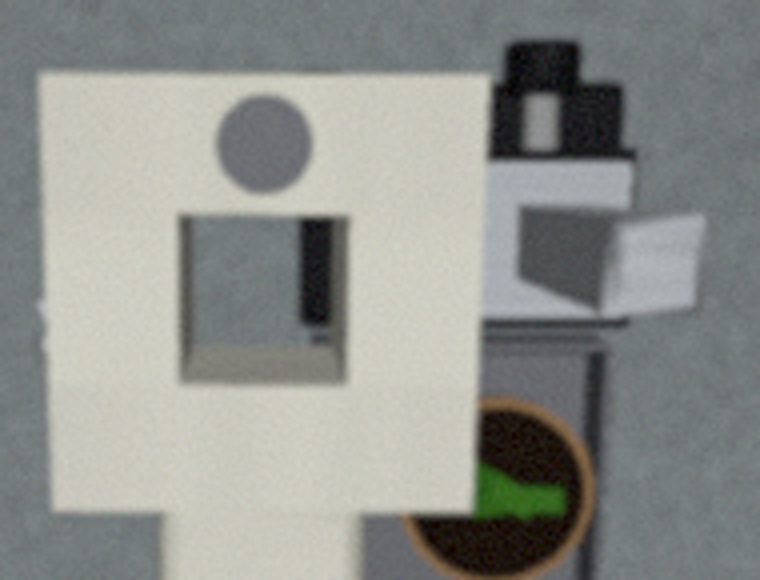

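The zoom gives these crop corners:
- **Hub top:** (40,72), (490,73), (477,513), (52,511).
- **Hole top:** (180,214) to (348,384).
- **Post top:** centre near (655,263).
- **Collar right edge:** (635,160) to (629,320).

The hub and collar edges are parallel.

```bash
python3 - <<'E'
from h import *
P=lambda u,v:((u+.5)/4+255-.5,(v+.5)/4+115-.5)
z=.2895
L=fit('w2',[[-.023,.023,z+.034],[-.023,-.023,z+.034],[.023,-.023,z+.034],[.023,.023,z+.034],[-.009,.009,z+.034],[-.009,-.009,z+.034],[.009,-.009,z+.034],[.009,.009,z+.034]],
 [P(490,73),P(40,72),P(52,511),P(477,513),P(350,214),P(180,214),P(180,383),P(347,384)],[.5,-.07,.04])
h=.008
S=fit('w2',[[-h,-h,.24],[-h,h,.24],[h,h,.24],[h,-h,.24],[-.017,.017,.16],[.017,.017,.16]],
 [P(613,222),P(706,213),P(697,306),P(603,312),P(635,160),P(629,320)],[.5,-.014,.04])
S2=fit('w2',[[-.017,.017,.16],[.017,.017,.16]],[P(635,160),P(629,320)],[.5,-.014,.04])
for q in((.5022,-.0141,.0435),S):
  for p in ([-h,-h,.24],[h,h,.24],[-.017,.017,.16],[.017,.017,.16]):
    c,s=np.cos(q[2]),np.sin(q[2]);u=proj('w2',[q[0]+c*p[0]-s*p[1],q[1]+s*p[0]+c*p[1],p[2]]);print((u-[255,115])*4)
E
```

```text
[ 0.5032 -0.0765  0.0402] [ 0.4 -0.1 -0.3 -0.1  0.3  0.2 -0.6 -0.1  0.4 -0.2 -0.5 -0.3  0.   0.4
  0.4  0.3]
[ 0.5021 -0.0122  0.0577] [-1.2 -1.7  0.1  0.2  0.9  1.6  0.2  0.5  0.1 -0.  -0.2 -0.8]
[ 0.5026 -0.0121  0.0653] [ 0.   0.4 -0.  -0.4]
[595.73593486 213.16502788]
[687.08437532 311.77884365]
[626.31474735 159.64973793]
[617.10865483 316.62726554]
[606.61483855 213.79365135]
[699.23864178 311.00077375]
[633.96369973 158.45156132]
[626.72223813 315.47206589]
```

```bash
python3 -m pendant '[[[0,0.5,0],0.01],[[0,1.2,0],0],[[0,1.8,0],0],[[-0.1,1.6,0],0],[[0,0.9,0],0],[[0,0.4,-0.5],0],[[0,0,-1],0],[[0,0,-1],0],[[0,0,-0.5],0],[[0,0,0],0],[[0,0,0],0],[[0,0,0],0]]'
python3 - <<'E'
from h import *
snap('wrist','w3'); o=ctrl.get_obs(); print(o['time_s'],o['ee_pos'],o['eef_rot'],o['force'])
a=cv2.imread('pics/w3.png')[115:260,245:435]; cv2.imwrite('pics/w3c.png',cv2.resize(a,None,fx=4,fy=4,interpolation=cv2.INTER_CUBIC))
E
```

```text
time_s: 8.7
ee_pos: [0.5556, -0.0099, 0.263]
eef_rot: [-3.142, 0.0, -3.089]
force: [-0.1, 0.0, -2.1]
grip_width: 0.0237
grip_force: 35.0
8.75 [ 0.55559324 -0.00982302  0.26311632] [-3.14152179e+00  6.52357401e-04 -3.08883767e+00] [-0.0512316  -0.49392854 -2.67871052]
```

View pics/w3c.png

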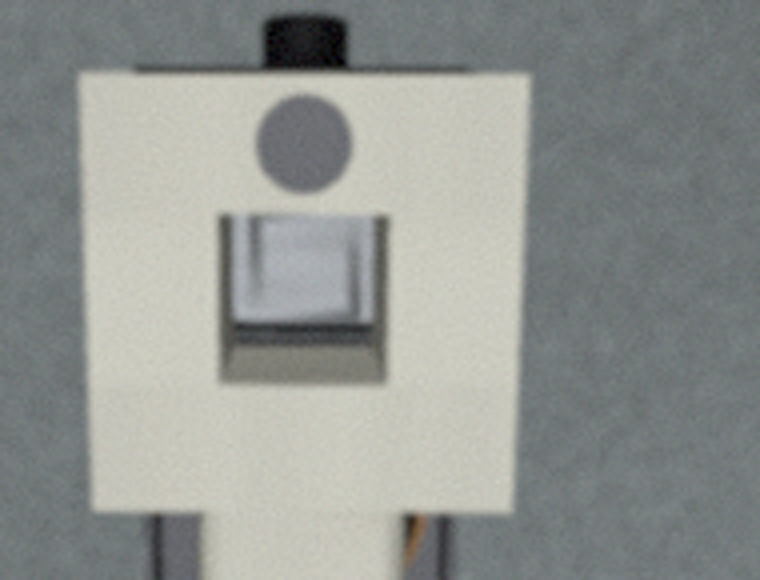

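Through the hole the collar's tray-side edge is at crop y≈322, and the post top spans x≈260–352. The hole is centred at x≈304. Next I'll compare with what a concentric fit would look like.

```bash
python3 - <<'E'
from h import *
P=lambda u,v:((u+.5)/4+245-.5,(v+.5)/4+115-.5)
z=.263-.0027
L=fit('w3',[[-.023,.023,z+.034],[-.023,-.023,z+.034],[.023,-.023,z+.034],[.023,.023,z+.034],[-.009,.009,z+.034],[-.009,-.009,z+.034],[.009,-.009,z+.034],[.009,.009,z+.034]],
 [P(531,73),P(79,73),P(93,511),P(514,513),P(389,214),P(218,214),P(219,383),P(387,384)],[.5,-.01,.04])
def pr(q,p):
    c,s=np.cos(q[2]),np.sin(q[2]);u=proj('w3',[q[0]+c*p[0]-s*p[1],q[1]+s*p[0]+c*p[1],p[2]]);return ((u-[245,115])*4).round(0)
for q in (L,(.5022,-.0122,.05)):
  print('collar+x',pr(q,[.017,-.017,.16]),pr(q,[.017,.017,.16]),'top',[pr(q,[a*.008,b*.008,.24]) for a,b in((-1,-1),(-1,1),(1,1),(1,-1))],'knob/clamp -x',pr(q,[-.02,-.02,.15]),pr(q,[-.02,.02,.15]))
a=cv2.imread('pics/w3.png').mean(2).astype(int)
print('rows y165..212, cols 296..346 step2'); print(a[168:204:4,298:344:2]); print('col321',a[168:212,321]); print('col310',a[168:212,311])
E
```

```text
[ 0.5026 -0.0126  0.051 ] [ 0.1 -0.1 -0.4 -0.4 -0.2  0.2 -0.   0.   0.4 -0.2 -0.2 -0.3  0.   0.5
  0.2  0.3]
collar+x [217. 323.] [385. 323.] top [array([245., 207.]), array([358., 207.]), array([357., 320.]), array([246., 320.])] knob/clamp -x [203. 134.] [400. 135.]
collar+x [218. 320.] [387. 321.] top [array([248., 204.]), array([361., 204.]), array([359., 318.]), array([249., 317.])] knob/clamp -x [205. 132.] [402. 133.]
rows y165..212, cols 296..346 step2
[[189 156 156 182 180 156 163 161 167 170 176 177 182 184 184 188 183 188
  187 186 178 161 179]
 [185 104 100 168 159 108 148 180 176 176 174 175 170 168 165 166 164 157
  155 166 130  93 156]
 [189 110  99 169 168 119 144 169 173 168 167 167 166 164 163 167 157 140
  144 166 133  91 165]
 [188 112 103 167 162 128 147 177 172 176 178 175 177 176 173 171 169 136
  136 164 124  86 167]
 [191 109 107 168 167 145 154 169 174 170 171 169 172 174 170 171 167 134
  126 170 121  89 166]
 [190 111 103 167 164 152 158 168 170 170 171 172 169 168 170 171 170 128
  116 160 124  95 171]
 [189 108  94 166 178 172 172 173 173 170 171 170 168 165 157 153 147 127
  112 168 124  92 172]
 [192 111  79  57  66  67  68  71  64  65  60  67  66  66  61  63  57  64
   65  73  83  99 175]
 [191 113  80  82  69  79  72  75  77  73  73  73  79  73  71  70  70  72
   72  78  89  99 175]]
col321 [179 168 167 175 173 169 168 168 165 169 175 176 179 179 177 175 173 169
 172 167 173 173 174 174 166 156 140 103  63  46  75  76  70  97 120 126
 125 125 125 121 122 121 136 163]
col310 [161 145 155 165 168 166 167 162 158 161 162 166 168 169 167 162 163 165
 160 165 166 164 168 167 173 176 156 118  67  65  81  80  78  91 119 126
 125 128 123 123 116 121 137 169]
```

It's concentric to within about 0.3 mm and the yaw matches to about 0.01 rad. I'll descend slowly.

```bash
python3 -m pendant '[[[0,0,-0.4],0],[[0,0,-0.5],0],[[0,0,-0.5],0],[[0,0,-0.4],0],[[0,0,-0.4],0],[[0,0,-0.4],0],[[0,0,-0.4],0],[[0,0,0],0],[[0,0,0],0]]'
```

```text
time_s: 9.5
ee_pos: [0.5554, -0.0095, 0.2326]
eef_rot: [3.142, -0.0, -3.088]
force: [0.5, -1.0, -1.3]
grip_width: 0.0236
grip_force: 35.0
```

```bash
python3 -m pendant '[[[0,0,-0.4],0],[[0,0,-0.5],0],[[0,0,-0.5],0],[[0,0,-0.5],0],[[0,0,-0.5],0],[[0,0,-0.5],0],[[0,0,-0.5],0],[[0,0,-0.5],0],[[0,0,-0.5],0],[[0,0,-0.5],0],[[0,0,-0.5],0],[[0,0,-0.4],0],[[0,0,-0.3],0],[[0,0,0],0],[[0,0,0],0]]'
```

```text
time_s: 10.75
ee_pos: [0.5555, -0.0095, 0.1717]
eef_rot: [3.142, -0.0, -3.088]
force: [0.3, -1.1, -1.6]
grip_width: 0.0238
grip_force: 35.0
```

Only a light side force. I'll take the last 9 mm in small steps.

```bash
python3 -m pendant '[[[0,0,-0.2],0],[[0,0,-0.2],0],[[0,0,-0.2],0],[[0,0,-0.1],0],[[0,0,-0.1],0],[[0,0,0],0],[[0,0,0],0],[[0,0,0],0]]'
```

```text
time_s: 11.42
ee_pos: [0.5555, -0.0096, 0.1638]
eef_rot: [-3.142, 0.0, -3.088]
force: [-0.0, -0.0, -1.5]
grip_width: 0.0239
grip_force: 35.0
```

```bash
for i in 1 ; do python3 -m pendant '[[[0,0,-0.05],0],[[0,0,-0.05],0],[[0,0,0],0],[[0,0,0],0],[[0,0,0],0]]'; done; python3 -m pendant '[[[0,0,-0.05],0],[[0,0,-0.05],0],[[0,0,0],0],[[0,0,0],0],[[0,0,0],0]]'
```

```text
time_s: 11.83
ee_pos: [0.5554, -0.0095, 0.1627]
eef_rot: [-3.142, -0.0, -3.088]
force: [-0.0, 0.2, -2.3]
grip_width: 0.0233
grip_force: 35.0
time_s: 12.25
ee_pos: [0.5556, -0.0095, 0.1625]
eef_rot: [-3.141, 0.001, -3.088]
force: [-1.6, 0.5, 5.4]
grip_width: 0.0235
grip_force: 35.0
```

It's seated: the force jumped from -2.3 N to +5.4 N at the expected height. Now I'll release it and rise.

```bash
python3 -m pendant '[[[0,0,0],0],[[0,0,0],0],[[0,0,0],0],[[0,0,0],0],[[0,0,0],0],[[0,0,0],0],[[0,0,0],0],[[0,0,0],0]]' 0.75; python3 -m pendant '[[[0,0,0.5],0],[[0,0,1],0],[[0,0,2],0],[[0,0,3],0],[[0,0,3],0],[[0,0,2],0],[[0,0,1],0],[[-0.6,-0.03,0],0],[[-1.2,-0.06,0],0],[[-1.5,-0.08,0],0],[[-1.2,-0.06,0],0],[[-0.8,-0.04,0],0],[[0,0,0],0],[[0,0,0],0],[[0,0,0],0]]'
python3 - <<'E'
from h import *
snap('wrist','w4');snap('top','t4');snap('scene','s4')
s=cv2.imread('pics/s4.png')[150:330,215:375]; w=cv2.imread('pics/w4.png'); t=cv2.imread('pics/t4.png')[180:300,280:380]
k=lambda i,f:cv2.resize(i,None,fx=f,fy=f,interpolation=cv2.INTER_CUBIC)
c=np.zeros((600,800,3),np.uint8); a=k(s,2.5); c[:450,:400]=a; b=k(w,.625); c[:300,400:]=b; d=k(t,2.5); c[300:,400:650]=d; cv2.imwrite('pics/m4.png',c)
E
```

```text
time_s: 12.92
ee_pos: [0.5554, -0.0095, 0.1617]
eef_rot: [-3.142, -0.0, -3.088]
force: [0.5, 0.7, 0.2]
grip_width: 0.0698
grip_force: 0.0
time_s: 14.17
ee_pos: [0.5027, -0.0122, 0.2864]
eef_rot: [3.141, -0.0, -3.088]
force: [0.3, 0.4, 0.2]
grip_width: 0.0703
grip_force: 0.0
```

View pics/m4.png

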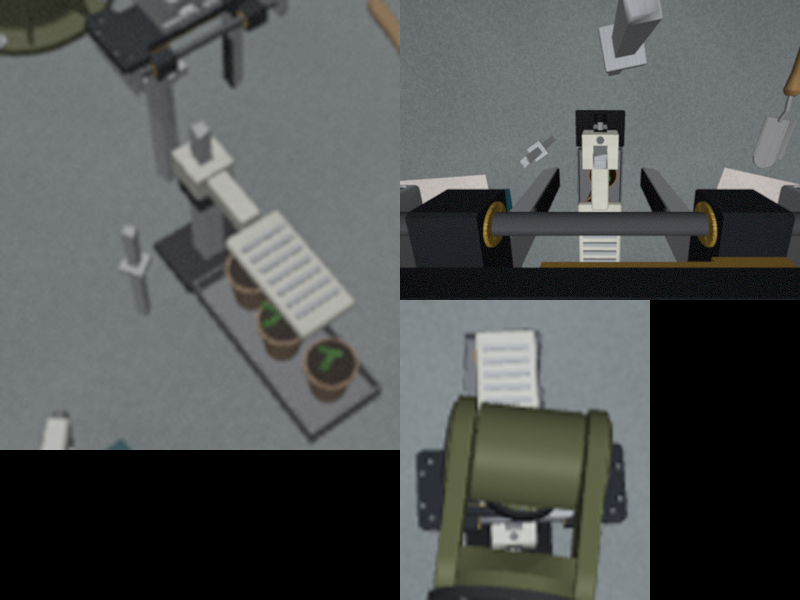

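The lamp sits level on the collar with its panel over the pots, and the post is between the open fingers. I'll go down to about 10 mm above the hub top and grip.

```bash
python3 -m pendant '[[[0,0,-1],0],[[0,0,-2],0],[[0,0,-2],0],[[0,0,-1.5],0],[[0,0,-1],0],[[0,0,-0.5],0],[[0,0,-0.2],0],[[0,0,0],0],[[0,0,0],0],[[0,0,0],0]]'; python3 -m pendant '[[[0,0,0],0],[[0,0,0],0],[[0,0,0],0],[[0,0,0],0],[[0,0,0],0],[[0,0,0],0],[[0,0,0],0],[[0,0,0],0],[[0,0,0],0],[[0,0,0],0],[[0,0,0],0],[[0,0,0],0]]' 0.05 40
```

```text
time_s: 15.15
ee_pos: [0.5027, -0.0123, 0.2054]
eef_rot: [-3.141, 0.001, -3.088]
force: [-0.6, 0.1, -0.3]
grip_width: 0.0706
grip_force: 0.0
time_s: 16.15
ee_pos: [0.5024, -0.0122, 0.2047]
eef_rot: [-3.142, 0.0, -3.088]
force: [-0.9, -0.0, 0.2]
grip_width: 0.0159
grip_force: 40.0
```

```bash
python3 -m pendant '[[[0,0,0.1],0],[[0,0,0.2],0],[[0,0,0.3],0],[[0,0,0.4],0],[[0,0,0.4],0],[[0,0,0.4],0],[[0,0,0.2],0],[[0,0,0],0],[[0,0,0],0],[[0,0,0],0]]'
```

```text
time_s: 16.98
ee_pos: [0.5024, -0.0123, 0.2246]
eef_rot: [3.142, -0.0, -3.088]
force: [1.3, -0.9, -4.1]
grip_width: 0.0154
grip_force: 40.0
```

The load is 4.1 N, which is the post plus lamp with no binding. I'll draw the remaining 5 cm.

```bash
python3 -m pendant '[[[0,0,0.2],0],[[0,0,0.4],0],[[0,0,0.5],0],[[0,0,0.5],0],[[0,0,0.5],0],[[0,0,0.5],0],[[0,0,0.5],0],[[0,0,0.5],0],[[0,0,0.5],0],[[0,0,0.4],0],[[0,0,0.3],0],[[0,0,0.2],0],[[0,0,0],0],[[0,0,0],0],[[0,0,0],0],[[0,0,0],0]]'
python3 - <<'E'
from h import *
snap('scene','s5'); cv2.imwrite('pics/s5c.png',cv2.resize(cv2.imread('pics/s5.png')[120:330,200:400],None,fx=2.8,fy=2.8,interpolation=cv2.INTER_CUBIC))
E
```

```text
time_s: 18.32
ee_pos: [0.5024, -0.0122, 0.2746]
eef_rot: [3.142, -0.0, -3.088]
force: [1.2, 0.2, -3.8]
grip_width: 0.0159
grip_force: 40.0
```

View pics/s5c.png

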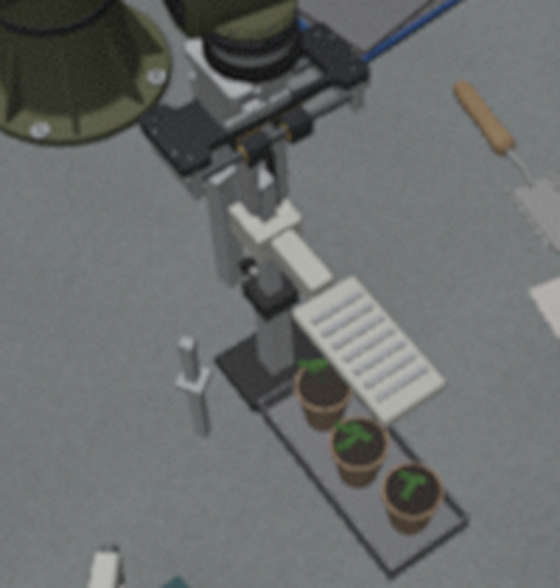

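The picture shows the post drawn about 7 cm out of the tube at crop (270,275), the lamp riding level on its collar, and the fingers on the head above the hub. The pots haven't moved.

```bash
python3 -c "
from station import ctrl
print(ctrl.hand_in())"
```

```text
the job is handed in; nothing more can be done
None
```

I slid the lamp home on the post's collar with its panel over the tray, drew the post about 7 cm up with the lamp riding on it, and handed the job in still gripping its bare head; no verdict came back.

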